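# Fit the cover plate over the two studs of a terminal block

### The job

Pick up the aluminium cover plate by its handle and fit it on the black stud block, handle up, so that both studs come through its two holes and the plate lies flat on the block. The studs may stand anywhere along the block's slot, so slide the plate lightly over their tips until you feel the holes drop over them, then guide it all the way down in the gripper (do not let it fall into place), let go and move clear. Leave the meter, the solder spool and the cutter where they are.

Things in the scene. Friction and masses are not known exactly. Their poses are not given: they have to be found in the camera images.
- cover_plate: Loose aluminium plate with a black bridge handle, 0.2 to 0.4 kg, on the bench, handle up. 140 x 72 x 6 mm; origin at the centre of its underside, x along its length, z up. Two round through holes, 15 mm in diameter, at x = +50 and x = -50 mm, y = 0. It fits either way round (half a turn). Carry it in front of the power supplies: their knobs begin at world x = 0.53 m, y 0.05 to 0.45 m, up to 0.3 m high.
- handle (a point): Centre of the bar of the plate's handle, 33 mm above the plate's underside; axes as the plate's. The bar is 70 mm long (x), 16 mm wide (y), from 22 to 44 mm above the underside; 16 mm are free between it and the plate's top, with a post under each end. Take it across its width.
- stud_block: Black terminal block fixed to the bench, 170 x 76 x 24 mm; origin at the centre of its underside, x along its length, z up. A slot 16 mm wide runs along its top (x). Rigidly in the slot is a bar with two studs, see block_top. The plate is home when its underside rests on the block's top, 24 mm above the bench.
- block_top (a point): Centre of the block's top; axes as the block's. Two upright steel studs, 100 mm apart along x, at y = 0; their midpoint is anywhere from x = -16 to +16 mm, new each time, not measured. 12 mm thick, tips 26 mm above this top (50 above the bench); the last 5 mm taper to a flat tip of 9.6 mm. Holes have 1.5 mm play all round. Nothing yields or springs.
- meter: Yellow and black hand meter, 145 x 70 x 46 mm, lying on the bench, origin at the centre of its underside; bystander.
- solder_spool: Spool of solder, 60 mm in diameter, 40 mm high, origin at the centre of its underside; bystander.
- side_cutter: Side cutter, 121 x 46 x 10 mm, origin at the centre of its underside; bystander.

How it is judged:
On the way, in this order (a step that is already met when the one before it is completed fails the run):
1. the plate is lifted off the bench in the gripper (height (world z) of cover_plate above 0.045 m and contact force between cover_plate and the fingers above 0.5 N), for 0.2 s.
2. the plate is home on the block, both studs through its holes, with the gripper still on it (z of cover_plate in the frame of stud_block between 0.021 and 0.026 m and x of cover_plate in the frame of stud_block between -0.024 and 0.024 m and y of cover_plate in the frame of stud_block between -0.006 and 0.006 m and angle between the x axis of cover_plate and the x axis of stud_block, either way round below 0.06 rad and angle between cover_plate's own z axis and vertical below 0.03 rad and contact force between cover_plate and the fingers above 0.3 N), for 0.1 s.
At the end, for the whole second after the job is handed in: Plate released, at rest, handle up, flat on the block: underside 21 to 26 mm above the bench, level within 0.03 rad, lengthwise along the block within 0.06 rad (either way round), centre within 24 mm along and 6 mm across of the block's centre; so both studs are through the holes (z of cover_plate in the frame of stud_block between 0.021 and 0.026 m and x of cover_plate in the frame of stud_block between -0.024 and 0.024 m and y of cover_plate in the frame of stud_block between -0.006 and 0.006 m and angle between the x axis of cover_plate and the x axis of stud_block, either way round below 0.06 rad and angle between cover_plate's own z axis and vertical below 0.03 rad and linear speed of cover_plate below 0.02 m/s and contact force between cover_plate and the fingers below 0.05 N); the robot touches nothing.
It fails at once if a bystander (meter, spool or cutter) is pushed more than 25 mm (distance of any of meter, solder_spool, side_cutter from where it was at the start of the episode above 0.025 m).
It fails at once if the plate falls (faster than 0.7 m/s while no finger touches it) (linear speed of cover_plate above 0.7 m/s and contact force between cover_plate and the fingers below 0.05 N).
It also fails if it takes over 72 s, if anything falls off the work surface, if the arm or the gripper's body presses on something with over 40 N, if the wrist force passes 120 N, or if a joint passes its speed limit or range.

### The arm

A 7-joint arm with a two-finger parallel gripper is mounted at the origin on a cart in front of the work surface, level with it; the furniture and walls round the work are solid. World frame = base frame: x ahead of the robot, y to its left, z up, the work surface at z = 0. Lengths are in m, angles in rad, forces in N, time in s.
With the tool pointing down it reaches from about 0.4 to 0.85 m from the base axis. Payload 4.5 kg.
Tool frame: the origin (TCP) lies midway between the tips of the shut fingers; the grasp point (between the pads) lies 19 mm behind it; z points along the fingers, y is the line along which they close (so a half turn about z gives the same grasp; the last joint's range is limited). The gripper opens to 88 mm and grips with 3 to 60 N. Pads are 18 mm wide; open, the fingers measure 123 mm over their backs; the gripper's body (75 mm by 187 mm) begins 45 mm behind the grasp point.
Start: joints at [1.266, 0.689, -0.195, 1.565, 0.157, 0.902, -0.215], TCP at [0.208, -0.589, 0.239] pointing down, gripper open.
Joint ranges: [-3.01, 3.01], [-0.46, 2.08], [-1.47, 1.51], [0.13, 2.56], [-1, 4.14], [0.04, 2.09], [-2.66, 2.66]. Speed limits (rad/s): [2.57, 2.57, 3.14, 3.14, 3.14, 3.14, 3.14].

### API

Orientations are given as a unit quaternion [x, y, z, w].
In Python, from plant import r gives the robot as it stands.
- The arm moves only by the tool carry_out, never from a script. Its argument "plan" is a list of rows, each an object with "rot": the turn, a rotation vector about the tool's x, y, z in rad, a list of three; "xyz": the shift along the tool's x, y, z in m, a list of three; "grip": the closure in counts, from 0 (fully open) to 255 (shut). In form: [{"rot": [wx, wy, wz], "xyz": [dx, dy, dz], "grip": grip}, ...]. A call has 1 to 8 rows; each row is the pose to reach, as a shift and turn from the pose commanded when the call began, along the tool's axes at that moment; what a row does not reach only later rows make up. A row lasts 1/12 s, in which the tool goes at most 41.7 mm and 7.16 degrees, less where a joint would pass 70% of its speed; a pose out of reach is approached as far as the arm can. A call with a gripper value outside its range is refused whole. The fingers move at their own pace and stop on an object; "squeeze" is the grip in N (left out, the last holds). Time passes only in rows, so rows that repeat a pose let the fingers close. It gives the time, the measured TCP pose, the force, the opening and the grip force at its end, in the units of the state.
- r.get_state(): the state, without advancing time (a new reading comes with each control period).
- r.snapshot(name): name is "scene" or "top"; returns the picture (420x560x3 uint8, red, green, blue); there is no depth.
- r.camera_params(name): a dict with "fx", "fy", "cx", "cy" (pixels), "distortion" ([k1, k2, p1, p2, k3] as OpenCV has them; the pictures are not rectified), "position" and "attitude" of the camera in the world. Camera axes: x right, y down, z forward; pixel columns grow to the right and rows downward; lengths in m; the calibration is good to about 2 mm. A picture is of the moment at which its call begins. camera_params takes no time and is no camera call.
- r.finish_job(): hands the job in; it is judged then, once.
The state is a dict: "clock": time; "q": joint angles; "qd": joint speeds; "joint_torque": joint torques, N m; "tool_pos": TCP position; "eef_rot": TCP orientation; "contact_force": force on the tool from outside, world axes, zero at the start; "moment": the same for the moment, N m; "opening": opening from 0.0 (shut) to 1.0 (fully open); "finger_force": force on a finger pad.
Only numpy, scipy, OpenCV 4.12 (cv2) and the standard library are available. Lean on these libraries where they do the work, as an engineer would, in place of code of your own. Each camera call takes 0.05 s, during which the arm holds its last target. There are 200 camera calls.

## Working session

There is one attempt and no reset: what is moved stays moved. The work goes in short steps, Python scripts to look and compute and a tool call to move; the robot and the scene stay as the last step left them, time stands still between calls to the robot, and variables do not carry over. Pictures are saved under pics/ and viewed, at most 10 in all, crops included, and the job is handed in when it is done.

Besides the shell and the picture viewer there is one more tool, called as a command line: name --argument value ..., lists and objects as JSON in quotes. carry_out: Moves the arm, as the interface text tells. Its arguments: {"type":"object","properties":{"plan":{"type":"array"},"squeeze":{"type":"number"}},"required":["plan"]}

```bash
mkdir -p pics; ls
python3 - <<'E'
from plant import r
import cv2
for n in("scene","top"):
    cv2.imwrite(f"pics/{n}0.png",cv2.cvtColor(r.snapshot(n),cv2.COLOR_RGB2BGR)); print(r.camera_params(n))
print(r.get_state())
E
```

```text
pics
{'fx': 409.79143333361753, 'fy': 409.79143333361753, 'cx': 286.7223906651887, 'cy': 202.9276729566912, 'distortion': array([-0.11432186,  0.        ,  0.        ,  0.        ,  0.        ]), 'position': array([0.00162704, 0.54498886, 0.71414809]), 'attitude': array([-0.41233683,  0.82745297, -0.33818437,  0.17587281])}
{'fx': 379.4882883682783, 'fy': 379.4882883682783, 'cx': 280.8991746430476, 'cy': 208.32097518377893, 'distortion': array([-0.03458953,  0.        ,  0.        ,  0.        ,  0.        ]), 'position': array([0.43278561, 0.13546205, 0.91262702]), 'attitude': array([-0.69937313,  0.71181407, -0.03081852,  0.05699274])}
{'clock': 0.1, 'q': array([ 1.26579284,  0.68985784, -0.1945202 ,  1.5661983 ,  0.15731243,
        0.90247373, -0.21509941]), 'qd': array([-0.002287  , -0.00077254,  0.00108633, -0.00235586,  0.00149578,
        0.00093076, -0.00238158]), 'joint_torque': array([-2.20217982e-03, -5.28501177e+01, -1.27091311e+00, -1.53835309e+01,
       -5.24876872e-02,  2.01697752e-03,  4.39529833e-05]), 'tool_pos': array([ 0.20750535, -0.58898186,  0.23802773]), 'eef_rot': array([ 9.85678804e-01,  1.68631843e-01, -1.89822948e-04, -7.49279008e-04]), 'contact_force': array([-0.49376804,  0.1354788 ,  0.72792602]), 'moment': array([ 0.02061361,  0.02454967, -0.00032965]), 'finger_force': 0.0, 'opening': 1.000824943668715}
```

View pics/top0.png

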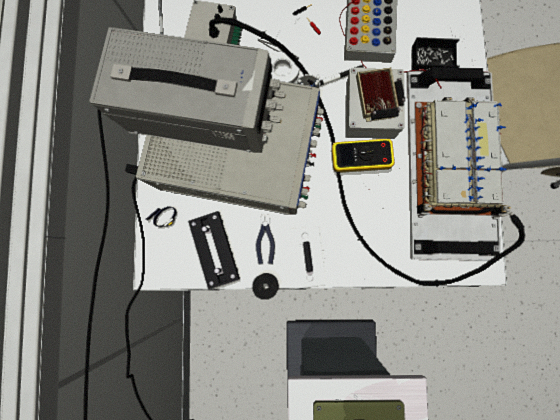

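View pics/scene0.png

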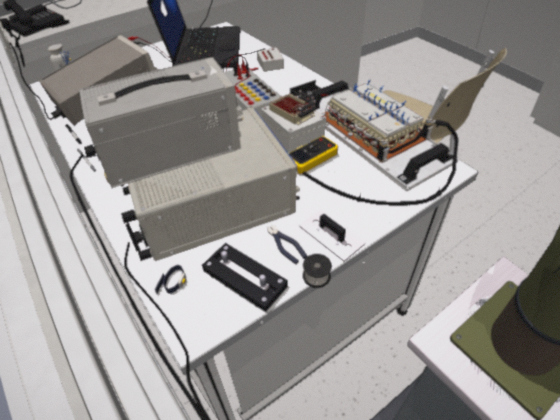

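The top view shows the block at (213,249), the cutter at (264,240), the spool at (265,286), the plate's handle at (308,255) and the meter at (363,155). In the scene view the stud tips are near (224,255) and (262,281), and the handle is near (332,229).

```bash
cat > h.py <<'E'
import numpy as np, cv2
from scipy.spatial.transform import Rotation as R
from plant import r
def ray(n,uv):
    c=r.camera_params(n); K=np.array([[c['fx'],0,c['cx']],[0,c['fy'],c['cy']],[0,0,1]])
    p=cv2.undistortPoints(np.float64(uv).reshape(-1,1,2),K,c['distortion'])[:,0]
    return c['position'],R.from_quat(c['attitude']).apply(np.c_[p,np.ones(len(p))])
def onz(n,uv,z):
    o,d=ray(n,uv); return o+d*((z-o[2])/d[:,2])[:,None]
def biggest(mask,box):
    x0,y0,x1,y1=box; m=np.zeros_like(mask); m[y0:y1,x0:x1]=mask[y0:y1,x0:x1]
    return max(cv2.findContours(m,cv2.RETR_EXTERNAL,cv2.CHAIN_APPROX_NONE)[0],key=cv2.contourArea)
def rect(n,c,z):
    P=onz(n,c[:,0,:],z)[:,:2]; (ce,s,a)=cv2.minAreaRect((P*1000).astype(np.float32))
    if s[0]<s[1]: s=s[::-1]; a+=90
    return np.round(ce,1),np.round(s,1),round((a+90)%180-90,1)
E
python3 - <<'E'
from h import *
im=cv2.imread("pics/top0.png"); g=cv2.cvtColor(im,cv2.COLOR_BGR2GRAY)
dark=(g<90).astype(np.uint8)*255
print('block',rect('top',biggest(dark,(180,200,245,300)),.024))
print('handle',rect('top',biggest(dark,(295,225,325,285)),.044))
a=cv2.resize(im[200:300,180:340],None,fx=4.9,fy=4.9,interpolation=cv2.INTER_CUBIC)[:300+190]
cv2.imwrite("pics/c1.png",a)
s=cv2.imread("pics/scene0.png")
cv2.imwrite("pics/c2.png",cv2.resize(s[205:315,195:375],None,fx=4.4,fy=4.4,interpolation=cv2.INTER_CUBIC))
E
```

```text
block (array([447.4, 326.3]), array([174.5,  78.4]), 17.0)
handle (array([430.5, 108. ]), array([66.7, 14.6]), 5.8)
```

View pics/c1.png

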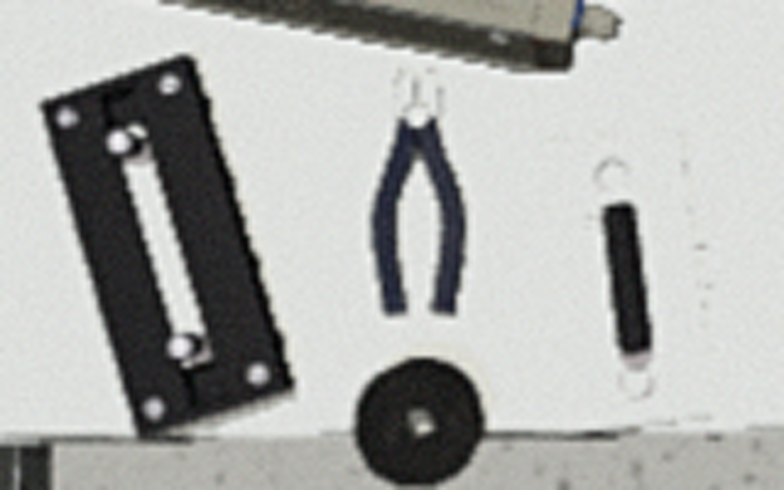

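View pics/c2.png

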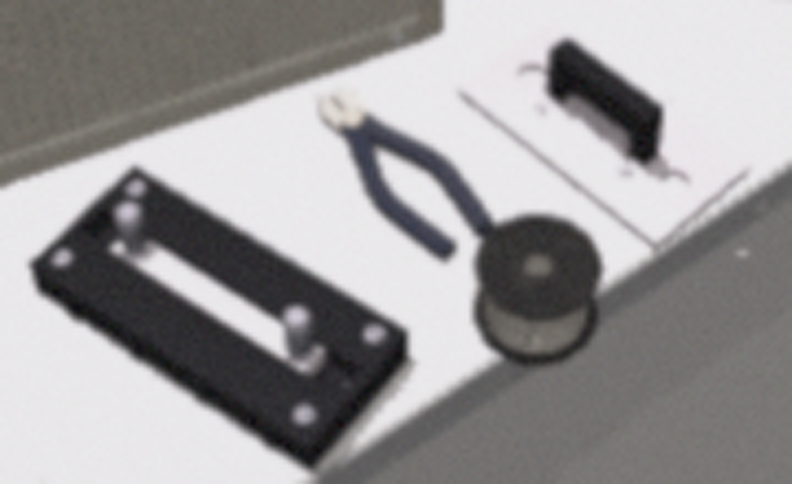

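The top crop shows the tips at about (120,142) and (180,346), the screws at (67,117), (170,83), (153,408) and (258,373), and the plate's hole rims at (610,172) and (637,382). In the scene crop the tips are at (128,212) and (297,318), and the handle's top ridge runs from (565,42) to (660,105).

```bash
cat >> h.py <<'E'
def tri(a,b):
    (o1,d1),(o2,d2)=ray('top',[a]),ray('scene',[b]); d1,d2=d1[0],d2[0]
    t=np.linalg.lstsq(np.c_[d1,-d2],o2-o1,rcond=None)[0]; p,q=o1+d1*t[0],o2+d2*t[1]
    return (p+q)/2,np.linalg.norm(p-q)
E
python3 - <<'E'
from h import *
np.set_printoptions(precision=4,suppress=True)
T=np.array([[120,142],[180,346]])/4.9+[180,200]-.4
S=np.array([[128,212],[297,318]])/4.4+[195,205]-.4
for n,P in(('top',T),('scene',S)):
    w=onz(n,P,.05); d=w[0]-w[1]; print(n,w.mean(0),np.linalg.norm(d),np.degrees(np.arctan2(d[1],d[0])))
print([tri(a,b) for a,b in zip(T,S)])
W=np.array([[67,117],[170,83],[153,408],[258,373]])/4.9+[180,200]-.4
w=onz('top',W,.024); print('screws',w.mean(0)); d=w[:2].mean(0)-w[2:].mean(0); print(np.degrees(np.arctan2(d[1],d[0])))
W=np.array([[62,258],[137,188],[303,414],[375,334]])/4.4+[195,205]-.4
w=onz('scene',W,.024); print('screws',w.mean(0)); d=w[:2].mean(0)-w[2:].mean(0); print(np.degrees(np.arctan2(d[1],d[0])))
H=np.array([[610,172],[637,382]])/4.9+[180,200]-.4
w=onz('top',H,.006);d=w[0]-w[1]; print('holes',w.mean(0),np.linalg.norm(d),np.degrees(np.arctan2(d[1],d[0])))
g=cv2.cvtColor(cv2.imread("pics/scene0.png"),cv2.COLOR_BGR2GRAY)
H=np.array([[558,47],[658,108]])/4.4+[195,205]-.4
w=onz('scene',H,.044);d=w[0]-w[1]; print('handle sc',w.mean(0),np.linalg.norm(d),np.degrees(np.arctan2(d[1],d[0])))
s=r.get_state(); M=R.from_quat(s['eef_rot']).as_matrix(); print(M,s['tool_pos'])
E
```

```text
top [0.45   0.3296 0.05  ] 0.09925441923788209 16.89548749403443
scene [0.45   0.3309 0.05  ] 0.1009099870602842 17.019008024379243
[(array([0.4981, 0.3449, 0.0493]), np.float64(0.00179628883879)), (array([0.4026, 0.3156, 0.0485]), np.float64(0.00030809788280374353))]
screws [0.4502 0.3298 0.024 ]
17.132953032551665
screws [0.4508 0.3305 0.024 ]
17.23653376438771
holes [0.4314 0.1085 0.006 ] 0.10154560437098419 6.046553615792791
handle sc [0.4309 0.1087 0.044 ] 0.06277204773975456 11.591422772206785
[[ 0.9431  0.3324 -0.0006]
 [ 0.3324 -0.9431  0.0014]
 [-0.0001 -0.0015 -1.    ]] [ 0.2075 -0.589   0.238 ]
```

carry_out --plan '[{"rot": [0, 0, 0.06], "xyz": [0.029, -0.027, -0.002], "grip": 0}, {"rot": [0, 0, 0.12], "xyz": [0.058, -0.054, -0.004], "grip": 0}, {"rot": [0, 0, 0.18], "xyz": [0.087, -0.081, -0.006], "grip": 0}, {"rot": [0, 0, 0.234], "xyz": [0.116, -0.108, -0.008], "grip": 0}, {"rot": [0, 0, 0.234], "xyz": [0.145, -0.135, -0.01], "grip": 0}, {"rot": [0, 0, 0.234], "xyz": [0.174, -0.162, -0.012], "grip": 0}, {"rot": [0, 0, 0.234], "xyz": [0.203, -0.189, -0.012], "grip": 0}, {"rot": [0, 0, 0.234], "xyz": [0.232, -0.216, -0.012], "grip": 0}]' --squeeze 30

```text
clock: 0.77
tool_pos: [0.3552, -0.3068, 0.2507]
eef_rot: [0.999, 0.052, 0.0, -0.0]
contact_force: [1.1, -0.4, -0.7]
opening: 0.997
finger_force: 0.0
```

carry_out --plan '[{"rot": [0, 0, 0], "xyz": [0.011, -0.037, 0.01], "grip": 0}, {"rot": [0, 0, 0], "xyz": [0.022, -0.074, 0.02], "grip": 0}, {"rot": [0, 0, 0], "xyz": [0.033, -0.111, 0.03], "grip": 0}, {"rot": [0, 0, 0], "xyz": [0.043, -0.148, 0.04], "grip": 0}, {"rot": [0, 0, 0], "xyz": [0.054, -0.185, 0.05], "grip": 0}, {"rot": [0, 0, 0], "xyz": [0.065, -0.222, 0.06], "grip": 0}, {"rot": [0, 0, 0], "xyz": [0.076, -0.259, 0.07], "grip": 0}, {"rot": [0, 0, 0], "xyz": [0.086, -0.296, 0.08], "grip": 0}]'

```text
clock: 1.43
tool_pos: [0.4095, -0.0034, 0.1702]
eef_rot: [0.999, 0.052, 0.0, 0.0]
contact_force: [0.5, 0.6, -0.5]
opening: 0.997
finger_force: 0.0
```

carry_out --plan '[{"rot": [0, 0, 0], "xyz": [0.008, -0.03, 0.01], "grip": 0}, {"rot": [0, 0, 0], "xyz": [0.016, -0.06, 0.02], "grip": 0}, {"rot": [0, 0, 0], "xyz": [0.024, -0.085, 0.04], "grip": 0}, {"rot": [0, 0, 0], "xyz": [0.032, -0.11, 0.06], "grip": 0}, {"rot": [0, 0, 0], "xyz": [0.032, -0.11, 0.08], "grip": 0}, {"rot": [0, 0, 0], "xyz": [0.032, -0.11, 0.08], "grip": 0}]'

```text
clock: 1.93
tool_pos: [0.4283, 0.1092, 0.088]
eef_rot: [0.999, 0.054, -0.002, 0.0]
contact_force: [-0.3, 0.3, 0.3]
opening: 0.996
finger_force: 0.0
```

Run:
```python
from h import *
cv2.imwrite("pics/s1.png",cv2.resize(cv2.cvtColor(r.snapshot("scene"),cv2.COLOR_RGB2BGR)[150:310,220:400],None,fx=3.7,fy=3.7,interpolation=cv2.INTER_CUBIC))
s=r.get_state();print(s['tool_pos'],s['contact_force'],R.from_quat(s['eef_rot']).as_matrix().round(4))
```

```text
[0.42831519 0.10753412 0.08940614] [-0.61720378 -0.90142955  1.28585667] [[ 0.9944  0.106  -0.004 ]
 [ 0.106  -0.9944 -0.0014]
 [-0.0041  0.001  -1.    ]]
```

View pics/s1.png

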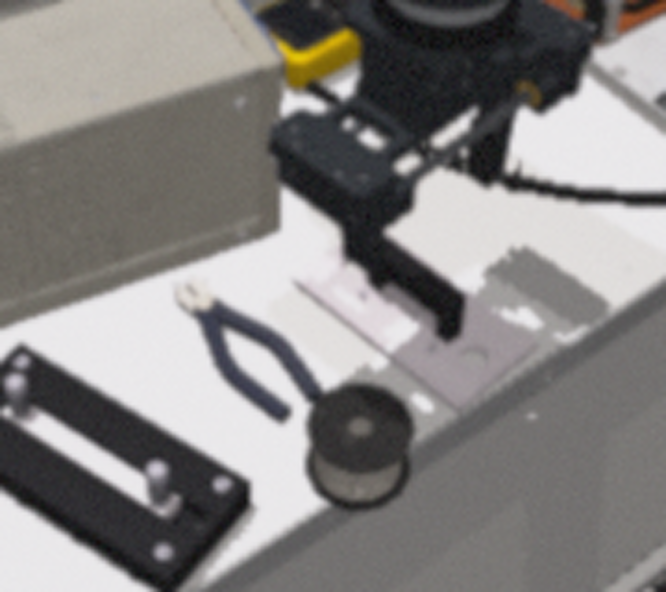

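The gripper is open over the handle, whose near end is at about (455,320), and nothing is in the way. Next is the descent and grasp.

carry_out --plan '[{"rot": [0, 0, 0], "xyz": [0.002, 0, 0.02], "grip": 0}, {"rot": [0, 0, 0], "xyz": [0.002, 0, 0.04], "grip": 0}, {"rot": [0, 0, 0], "xyz": [0.002, 0, 0.06], "grip": 0}, {"rot": [0, 0, 0], "xyz": [0.002, 0, 0.07], "grip": 0}, {"rot": [0, 0, 0], "xyz": [0.002, 0, 0.074], "grip": 0}, {"rot": [0, 0, 0], "xyz": [0.002, 0, 0.074], "grip": 0}]'

```text
clock: 2.48
tool_pos: [0.4376, 0.1067, 0.0237]
eef_rot: [0.999, 0.051, -0.006, 0.003]
contact_force: [-0.3, 0.7, -0.0]
opening: 1.001
finger_force: 0.0
```

carry_out --plan '[{"rot": [0, 0, 0], "xyz": [0, 0, 0], "grip": 255}, {"rot": [0, 0, 0], "xyz": [0, 0, 0], "grip": 255}, {"rot": [0, 0, 0], "xyz": [0, 0, 0], "grip": 255}, {"rot": [0, 0, 0], "xyz": [0, 0, 0], "grip": 255}, {"rot": [0, 0, 0], "xyz": [0, 0, 0], "grip": 255}, {"rot": [0, 0, 0], "xyz": [0, 0, 0], "grip": 255}, {"rot": [0, 0, 0], "xyz": [0, 0, 0], "grip": 255}, {"rot": [0, 0, 0], "xyz": [0, 0, 0], "grip": 255}]' --squeeze 30

```text
clock: 3.15
tool_pos: [0.4369, 0.1085, 0.0231]
eef_rot: [0.999, 0.052, -0.006, 0.002]
contact_force: [0.6, -0.0, -0.6]
opening: 0.42
finger_force: 0.0
```

Run:
```python
from h import *
s=r.get_state();print(s['q'].round(3),s['tool_pos'],s['contact_force'],s['joint_torque'].round(1),R.from_quat(s['eef_rot']).as_matrix().round(4))
```

```text
[-0.33   0.906 -0.026  2.21   0.479  0.043 -2.291] [0.43691267 0.10849585 0.02309944] [ 0.58471085 -0.00879288 -0.55068641] [  0.  -46.9   1.2  -0.5  -0.   -0.    0. ] [[ 0.9944  0.1048 -0.0124]
 [ 0.1048 -0.9945 -0.0043]
 [-0.0128  0.003  -0.9999]]
```

Joint 6 is at its lower limit, because the forearm is vertical this close to the base. I'll tilt the tool slightly inward about its closing axis, which doesn't harm the grip, and reopen.

carry_out --plan '[{"rot": [0, -0.03, 0], "xyz": [0, 0, -0.005], "grip": 0}, {"rot": [0, -0.06, 0], "xyz": [0, 0, -0.005], "grip": 0}, {"rot": [0, -0.06, 0], "xyz": [0, 0, -0.005], "grip": 0}, {"rot": [0, -0.06, 0], "xyz": [0, 0, -0.005], "grip": 0}]'

```text
clock: 3.48
tool_pos: [0.4374, 0.1085, 0.028]
eef_rot: [0.998, 0.052, -0.036, 0.003]
contact_force: [-0.4, 0.2, 0.3]
opening: 0.698
finger_force: 0.0
```

Run:
```python
from h import *
s=r.get_state();print(s['q'].round(3),s['opening'],s['tool_pos'],s['contact_force'],R.from_quat(s['eef_rot']).as_matrix().round(4))
```

```text
[-0.257  0.899 -0.127  2.15   0.472  0.187 -2.274] 0.6980425723162368 [0.437391   0.10852371 0.02802951] [-0.4077575   0.17630989  0.25813633] [[ 0.992   0.104  -0.071 ]
 [ 0.1036 -0.9946 -0.0096]
 [-0.0716  0.0021 -0.9974]]
```

carry_out --plan '[{"rot": [0, 0.005, 0], "xyz": [-0.0066, -0.0008, 0.004], "grip": 0}, {"rot": [0, 0.01, 0], "xyz": [-0.0066, -0.0008, 0.008], "grip": 0}, {"rot": [0, 0.015, 0], "xyz": [-0.0066, -0.0008, 0.012], "grip": 0}, {"rot": [0, 0.015, 0], "xyz": [-0.0066, -0.0008, 0.0144], "grip": 0}, {"rot": [0, 0.015, 0], "xyz": [-0.0066, -0.0008, 0.0144], "grip": 0}, {"rot": [0, 0.015, 0], "xyz": [-0.0066, -0.0008, 0.0144], "grip": 0}]'

```text
clock: 3.98
tool_pos: [0.4294, 0.1085, 0.014]
eef_rot: [0.998, 0.053, -0.029, 0.003]
contact_force: [-0.2, 0.3, -0.2]
opening: 0.999
finger_force: 0.0
```

Run:
```python
from h import *
s=r.get_state();print(s['q'].round(3),s['opening'],s['tool_pos'],s['contact_force'],R.from_quat(s['eef_rot']).as_matrix().round(4))
```

```text
[-0.301  0.927 -0.07   2.187  0.487  0.097 -2.297] 0.9992186249174112 [0.42938098 0.10848015 0.01396681] [-0.17952371  0.30345216 -0.20915039] [[ 0.9928  0.105  -0.0572]
 [ 0.1047 -0.9945 -0.0092]
 [-0.0579  0.0032 -0.9983]]
```

carry_out --plan '[{"rot": [0, 0, 0], "xyz": [0, 0, 0], "grip": 255}, {"rot": [0, 0, 0], "xyz": [0, 0, 0], "grip": 255}, {"rot": [0, 0, 0], "xyz": [0, 0, 0], "grip": 255}, {"rot": [0, 0, 0], "xyz": [0, 0, 0], "grip": 255}, {"rot": [0, 0, 0], "xyz": [0, 0, 0], "grip": 255}, {"rot": [0, 0, 0], "xyz": [0, 0, 0], "grip": 255}, {"rot": [0, 0, 0], "xyz": [0, 0, 0], "grip": 255}, {"rot": [0, 0, 0], "xyz": [0, 0, 0], "grip": 255}]' --squeeze 35

```text
clock: 4.65
tool_pos: [0.4294, 0.1084, 0.0142]
eef_rot: [0.998, 0.052, -0.029, 0.003]
contact_force: [0.3, 0.2, -0.5]
opening: 0.418
finger_force: 0.0
```

carry_out --plan '[{"rot": [0, 0, 0], "xyz": [0, 0, 0], "grip": 255}, {"rot": [0, 0, 0], "xyz": [0, 0, 0], "grip": 255}, {"rot": [0, 0, 0], "xyz": [0, 0, 0], "grip": 255}, {"rot": [0, 0, 0], "xyz": [0, 0, 0], "grip": 255}, {"rot": [0, 0, 0], "xyz": [0, 0, 0], "grip": 255}, {"rot": [0, 0, 0], "xyz": [0, 0, 0], "grip": 255}]'

```text
clock: 5.15
tool_pos: [0.4293, 0.1083, 0.0142]
eef_rot: [0.998, 0.052, -0.029, 0.003]
contact_force: [0.7, 0.2, 0.9]
opening: 0.177
finger_force: 35.0
```

carry_out --plan '[{"rot": [0, 0, 0], "xyz": [-0.0006, 0, -0.01], "grip": 255}, {"rot": [0, 0, 0], "xyz": [-0.0014, 0, -0.025], "grip": 255}, {"rot": [0, 0, 0], "xyz": [-0.0026, 0, -0.045], "grip": 255}, {"rot": [0, 0, 0], "xyz": [-0.0037, 0, -0.065], "grip": 255}, {"rot": [0, 0, 0], "xyz": [-0.0049, 0, -0.085], "grip": 255}, {"rot": [0, 0, 0], "xyz": [-0.0058, 0, -0.1], "grip": 255}, {"rot": [0, 0, 0], "xyz": [-0.0058, 0, -0.1], "grip": 255}, {"rot": [0, 0, 0], "xyz": [-0.0058, 0, -0.1], "grip": 255}]'

```text
clock: 5.82
tool_pos: [0.4295, 0.1087, 0.1145]
eef_rot: [0.998, 0.052, -0.028, 0.003]
contact_force: [1.0, 0.0, -3.7]
opening: 0.176
finger_force: 35.0
```

Run:
```python
from h import *
s=r.get_state();print(s['q'].round(3),s['opening'],s['tool_pos'],s['contact_force'],s['moment'],s['finger_force'],R.from_quat(s['eef_rot']).as_matrix().round(4))
```

```text
[-0.19   0.718 -0.246  2.155  0.421  0.369 -2.247] 0.17603198384933078 [0.42953134 0.10869254 0.11445581] [ 0.97060725  0.04124518 -3.71696538] [ 0.0403408  -0.11096719 -0.00565374] 34.99567821621895 [[ 0.993   0.1044 -0.0561]
 [ 0.1041 -0.9945 -0.0084]
 [-0.0566  0.0025 -0.9984]]
```

carry_out --plan '[{"rot": [-0.001, 0, -0.02], "xyz": [0.0015, -0.02, 0], "grip": 255}, {"rot": [-0.003, 0, -0.055], "xyz": [0.006, -0.052, -0.001], "grip": 255}, {"rot": [-0.005, 0, -0.09], "xyz": [0.012, -0.086, -0.001], "grip": 255}, {"rot": [-0.007, 0, -0.125], "xyz": [0.018, -0.12, -0.002], "grip": 255}, {"rot": [-0.009, 0, -0.16], "xyz": [0.025, -0.154, -0.002], "grip": 255}, {"rot": [-0.011, 0.0005, -0.1934], "xyz": [0.032, -0.187, -0.003], "grip": 255}, {"rot": [-0.011, 0.0005, -0.1934], "xyz": [0.0385, -0.209, -0.003], "grip": 255}, {"rot": [-0.011, 0.0005, -0.1934], "xyz": [0.0418, -0.2176, -0.003], "grip": 255}]'

```text
clock: 6.48
tool_pos: [0.4469, 0.3346, 0.1127]
eef_rot: [0.988, 0.151, -0.029, 0.004]
contact_force: [0.8, 0.2, -2.6]
opening: 0.175
finger_force: 35.0
```

carry_out --plan '[{"rot": [0, 0, 0], "xyz": [0, 0, 0.006], "grip": 255}, {"rot": [0, 0, 0], "xyz": [0, 0, 0.012], "grip": 255}, {"rot": [0, 0, 0], "xyz": [0, 0, 0.018], "grip": 255}, {"rot": [0, 0, 0], "xyz": [0, 0, 0.02], "grip": 255}, {"rot": [0, 0, 0], "xyz": [0, 0, 0.02], "grip": 255}]'

```text
clock: 6.9
tool_pos: [0.4467, 0.3267, 0.0932]
eef_rot: [0.989, 0.148, -0.03, 0.007]
contact_force: [0.7, -0.9, -3.6]
opening: 0.177
finger_force: 35.0
```

Run:
```python
from h import *
s=r.get_state();print(s['q'].round(3),s['opening'],s['tool_pos'],s['contact_force'],s['moment'],s['finger_force'],R.from_quat(s['eef_rot']).as_matrix().round(4))
a=cv2.cvtColor(r.snapshot("scene"),cv2.COLOR_RGB2BGR);b=cv2.cvtColor(r.snapshot("top"),cv2.COLOR_RGB2BGR)
cv2.imwrite("pics/s2.png",a);cv2.imwrite("pics/t2.png",b)
k=lambda i:cv2.resize(i,None,fx=4.5,fy=4.5,interpolation=cv2.INTER_CUBIC)
cv2.imwrite("pics/v2.png",np.hstack([k(a[190:320,190:300]),k(b[180:310,175:242])]))
```

```text
[-0.529  0.842 -0.3    1.836  0.376  0.577 -2.338] 0.17730939089917522 [0.44665359 0.32668241 0.09324011] [ 0.71901511 -0.88717583 -3.61773631] [ 0.0877123  -0.04565284 -0.02223072] 34.995727837085724 [[ 0.9546  0.2926 -0.0563]
 [ 0.2918 -0.9562 -0.0225]
 [-0.0604  0.0051 -0.9982]]
```

View pics/v2.png

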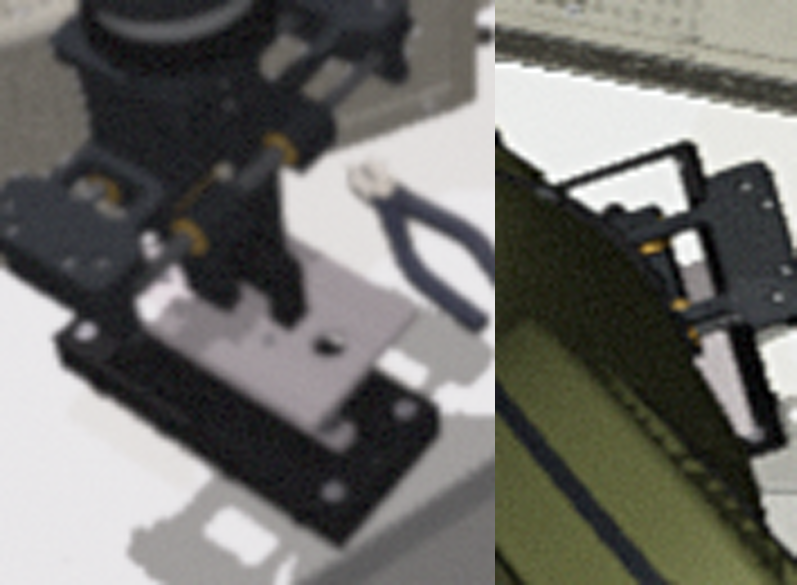

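The plate is held level over the block, with its near hole at (330,344) in the crop. I'll measure that hole and compare it with the near stud's tip in the same camera.

Run:
```python
from h import *
a=cv2.imread("pics/s2.png"); g=cv2.cvtColor(a,cv2.COLOR_BGR2GRAY)
p=np.array([[330,344]])/4.5+190-.4
x,y=p[0].round().astype(int); print(p); 
c=g[y-5:y+7,x-6:x+8]; print(c)
for z in(.079,.085): print(z,onz('scene',p,z))
# plate edge corners in the crop (top face): right (415,310), bottom (345,440)->underside, 
for q in([[414,310]],[[327,437]]): print(onz('scene',np.array(q)/4.5+190-.4,.085))
```

```text
[[262.93333333 266.04444444]]
[[120 142 153 151 152 151 151 151 152 154 152 152 154 150]
 [143 153 154 151 147 148 147 147 148 147 150 150 153 152]
 [148 152 150 143 136 136 139 139 139 142 148 150 149 154]
 [150 148 140 126 115 122 137 147 142 139 145 147 149 150]
 [153 143 123  97  81  87 115 142 153 145 146 151 146 151]
 [152 137 110  73  50  47  69 102 120 129 142 151 153 148]
 [153 142 111  67  42  30  40  57  80 113 137 152 155 151]
 [153 145 127  96  76  62  63  76  95 127 147 150 151 154]
 [153 151 144 135 123 116 117 125 132 143 151 152 153 150]
 [155 156 150 150 143 141 144 146 150 153 154 152 150 147]
 [158 153 154 152 152 150 154 151 153 155 152 153 147 136]
 [158 154 155 156 154 154 153 151 152 152 154 150 142 125]]
0.079 [[0.40383164 0.31088864 0.079     ]]
0.085 [[0.40003217 0.3131001  0.085     ]]
[[0.39309303 0.27457451 0.085     ]]
[[0.36284    0.34012345 0.085     ]]
```

carry_out --plan '[{"rot": [0, 0, 0], "xyz": [0, 0, 0], "grip": 255}, {"rot": [0, 0, 0], "xyz": [0, 0, 0], "grip": 255}, {"rot": [0, 0, 0], "xyz": [0, 0, 0], "grip": 255}]'

```text
clock: 7.25
tool_pos: [0.4473, 0.3292, 0.0947]
eef_rot: [0.988, 0.149, -0.028, 0.005]
contact_force: [0.3, 0.2, -3.0]
opening: 0.177
finger_force: 35.0
```

Run:
```python
from h import *
s=r.get_state();print(s['tool_pos'],s['contact_force'],R.from_quat(s['eef_rot']).as_matrix().round(4))
```

```text
[0.44725028 0.32916962 0.09467012] [ 0.26218731  0.23114284 -2.96397748] [[ 0.9542  0.2941 -0.0539]
 [ 0.2935 -0.9558 -0.0192]
 [-0.0572  0.0025 -0.9984]]
```

carry_out --plan '[{"rot": [0, 0, 0], "xyz": [0.001, 0, 0.005], "grip": 255}, {"rot": [0, 0, 0], "xyz": [0.0015, 0, 0.011], "grip": 255}, {"rot": [0, 0, 0], "xyz": [0.002, 0, 0.017], "grip": 255}, {"rot": [0, 0, 0], "xyz": [0.0024, -0.0003, 0.022], "grip": 255}, {"rot": [0, 0, 0], "xyz": [0.0026, -0.0003, 0.026], "grip": 255}, {"rot": [0, 0, 0], "xyz": [0.0026, -0.0003, 0.026], "grip": 255}, {"rot": [0, 0, 0], "xyz": [0.0026, -0.0003, 0.026], "grip": 255}, {"rot": [0, 0, 0], "xyz": [0.0026, -0.0003, 0.026], "grip": 255}]'

```text
clock: 7.92
tool_pos: [0.4481, 0.3298, 0.0683]
eef_rot: [0.988, 0.149, -0.028, 0.006]
contact_force: [-0.0, 0.2, -3.9]
opening: 0.179
finger_force: 35.0
```

```bash
cat > st.py <<'E'
from h import *
s=r.get_state(); M=R.from_quat(s['eef_rot']).as_matrix()
off=np.array([.9928,.1047,0]); # plate x yaw at grasp 6.0deg
Mg=np.array([[.9928,.105,-.0572],[.1047,-.9945,-.0092],[-.0579,.0032,-.9983]])
Rp0=R.from_euler('z',6.05,degrees=True).as_matrix()
RT=Mg.T@Rp0; t=Mg.T@(np.array([.431,.1085,0])-np.array([.4293,.1083,.0142]))
P=M@RT; o=s['tool_pos']+M@t
print('clock',s['clock'],'plate o',o.round(4),'yaw',np.degrees(np.arctan2(P[1,0],P[0,0])).round(2),'z',P[:,2].round(4),'F',s['contact_force'].round(1),'M',s['moment'].round(2),'tcp',s['tool_pos'].round(4))
d=np.array([.450,.330,o[2]])-o; print('to stud mid, tool axes mm',(M.T@d*1000).round(1),'1mm down in tool',(M.T@[0,0,-1]).round(4))
E
python3 st.py
```

```text
clock 7.9167 plate o [0.4497 0.3303 0.0541] yaw 17.14 z [-1.e-04 -7.e-04  1.e+00] F [-0.   0.2 -3.9] M [ 0.02 -0.16 -0.01] tcp [0.4481 0.3298 0.0683]
to stud mid, tool axes mm [ 0.2  0.4 -0. ] 1mm down in tool [ 0.0576 -0.0026  0.9983]
```

Well aligned with 4 mm to go to the tips. I'll descend gently and watch the force.

carry_out --plan '[{"rot": [0, 0, 0], "xyz": [0.0003, 0.0003, 0.0015], "grip": 255}, {"rot": [0, 0, 0], "xyz": [0.0004, 0.0003, 0.003], "grip": 255}, {"rot": [0, 0, 0], "xyz": [0.0005, 0.0003, 0.004], "grip": 255}, {"rot": [0, 0, 0], "xyz": [0.0005, 0.0003, 0.005], "grip": 255}, {"rot": [0, 0, 0], "xyz": [0.0005, 0.0003, 0.0055], "grip": 255}, {"rot": [0, 0, 0], "xyz": [0.0005, 0.0003, 0.006], "grip": 255}, {"rot": [0, 0, 0], "xyz": [0.0005, 0.0003, 0.006], "grip": 255}]'

```text
clock: 8.5
tool_pos: [0.4482, 0.3294, 0.0622]
eef_rot: [0.988, 0.149, -0.028, 0.006]
contact_force: [0.3, 0.3, -3.3]
opening: 0.175
finger_force: 35.0
```

```bash
python3 st.py
```

```text
clock 8.5 plate o [0.4499 0.3299 0.048 ] yaw 17.14 z [ 1.e-04 -4.e-04  1.e+00] F [ 0.3  0.3 -3.3] M [ 0.08 -0.08 -0.03] tcp [0.4482 0.3294 0.0622]
to stud mid, tool axes mm [ 0.1 -0.  -0. ] 1mm down in tool [ 0.0579 -0.0027  0.9983]
```

carry_out --plan '[{"rot": [0, 0, 0], "xyz": [0.0001, 0, 0.001], "grip": 255}, {"rot": [0, 0, 0], "xyz": [0.0001, 0, 0.002], "grip": 255}, {"rot": [0, 0, 0], "xyz": [0.0002, 0, 0.003], "grip": 255}, {"rot": [0, 0, 0], "xyz": [0.0002, 0, 0.004], "grip": 255}, {"rot": [0, 0, 0], "xyz": [0.0003, 0, 0.005], "grip": 255}, {"rot": [0, 0, 0], "xyz": [0.0003, 0, 0.006], "grip": 255}, {"rot": [0, 0, 0], "xyz": [0.0003, 0, 0.006], "grip": 255}]'

```text
clock: 9.08
tool_pos: [0.4481, 0.3293, 0.056]
eef_rot: [0.988, 0.149, -0.029, 0.006]
contact_force: [-0.2, -0.9, -3.3]
opening: 0.174
finger_force: 35.0
```

```bash
python3 st.py
```

```text
clock 9.0833 plate o [0.4498 0.3298 0.0418] yaw 17.14 z [ 3.e-04 -3.e-04  1.e+00] F [-0.2 -0.9 -3.3] M [ 0.01 -0.06  0.09] tcp [0.4481 0.3293 0.056 ]
to stud mid, tool axes mm [ 0.3 -0.1 -0. ] 1mm down in tool [ 0.0581 -0.0029  0.9983]
```

The underside is 8 mm below the tips with no contact force, so both studs are in the holes. I'll guide it down.

carry_out --plan '[{"rot": [0, 0, 0], "xyz": [0.0001, 0, 0.002], "grip": 255}, {"rot": [0, 0, 0], "xyz": [0.0002, 0, 0.004], "grip": 255}, {"rot": [0, 0, 0], "xyz": [0.0003, 0, 0.006], "grip": 255}, {"rot": [0, 0, 0], "xyz": [0.0005, 0, 0.008], "grip": 255}, {"rot": [0, 0, 0], "xyz": [0.0006, 0, 0.01], "grip": 255}, {"rot": [0, 0, 0], "xyz": [0.0007, 0, 0.012], "grip": 255}, {"rot": [0, 0, 0], "xyz": [0.0008, 0, 0.014], "grip": 255}, {"rot": [0, 0, 0], "xyz": [0.0008, 0, 0.014], "grip": 255}]'

```text
clock: 9.75
tool_pos: [0.448, 0.3292, 0.0418]
eef_rot: [0.988, 0.149, -0.029, 0.006]
contact_force: [0.4, -0.6, -4.0]
opening: 0.174
finger_force: 35.0
```

```bash
python3 st.py
```

```text
clock 9.75 plate o [0.4497 0.3297 0.0276] yaw 17.14 z [ 5.e-04 -1.e-04  1.e+00] F [ 0.4 -0.6 -4. ] M [ 0.01 -0.08 -0.01] tcp [0.448  0.3292 0.0418]
to stud mid, tool axes mm [ 0.4 -0.2 -0. ] 1mm down in tool [ 0.0584 -0.003   0.9983]
```

carry_out --plan '[{"rot": [0, 0, 0], "xyz": [0.0001, 0, 0.001], "grip": 255}, {"rot": [0, 0, 0], "xyz": [0.0001, 0, 0.002], "grip": 255}, {"rot": [0, 0, 0], "xyz": [0.0002, 0, 0.003], "grip": 255}, {"rot": [0, 0, 0], "xyz": [0.0002, 0, 0.0038], "grip": 255}, {"rot": [0, 0, 0], "xyz": [0.0002, 0, 0.0038], "grip": 255}, {"rot": [0, 0, 0], "xyz": [0.0002, 0, 0.0038], "grip": 255}]'

```text
clock: 10.25
tool_pos: [0.4482, 0.3293, 0.0384]
eef_rot: [0.988, 0.149, -0.028, 0.006]
contact_force: [0.4, -0.3, -3.8]
opening: 0.178
finger_force: 35.0
```

```bash
python3 st.py
```

```text
clock 10.25 plate o [0.4499 0.3299 0.0242] yaw 17.14 z [ 0.e+00 -5.e-04  1.e+00] F [ 0.4 -0.3 -3.8] M [ 0.08 -0.11 -0.06] tcp [0.4482 0.3293 0.0384]
to stud mid, tool axes mm [ 0.2 -0.1 -0. ] 1mm down in tool [ 0.0578 -0.0027  0.9983]
```

carry_out --plan '[{"rot": [0, 0, 0], "xyz": [0, 0, 0.0005], "grip": 255}, {"rot": [0, 0, 0], "xyz": [0.0001, 0, 0.001], "grip": 255}, {"rot": [0, 0, 0], "xyz": [0.0001, 0, 0.001], "grip": 255}, {"rot": [0, 0, 0], "xyz": [0.0001, 0, 0.001], "grip": 255}]'

```text
clock: 10.58
tool_pos: [0.4483, 0.3293, 0.0382]
eef_rot: [0.988, 0.149, -0.028, 0.006]
contact_force: [-0.9, -1.1, 5.5]
opening: 0.174
finger_force: 35.0
```

```bash
python3 st.py
```

```text
clock 10.5833 plate o [0.4499 0.3299 0.024 ] yaw 17.14 z [-4.e-04 -5.e-04  1.e+00] F [-0.9 -1.1  5.5] M [-0.24  0.34 -0.  ] tcp [0.4483 0.3293 0.0382]
to stud mid, tool axes mm [ 0.1 -0.1 -0. ] 1mm down in tool [ 0.0574 -0.0029  0.9983]
```

It is seated: the force rose from -3.8 to +5.5 N with the underside at 24 mm. I'll release now.

carry_out --plan '[{"rot": [0, 0, 0], "xyz": [0, 0, 0], "grip": 150}, {"rot": [0, 0, 0], "xyz": [0, 0, 0], "grip": 100}, {"rot": [0, 0, 0], "xyz": [0, 0, 0], "grip": 60}, {"rot": [0, 0, 0], "xyz": [0, 0, 0], "grip": 60}, {"rot": [0, 0, 0], "xyz": [0, 0, 0], "grip": 60}, {"rot": [0, 0, 0], "xyz": [0, 0, 0], "grip": 60}, {"rot": [0, 0, 0], "xyz": [0, 0, 0], "grip": 60}, {"rot": [0, 0, 0], "xyz": [0, 0, 0], "grip": 60}]'

```text
clock: 11.25
tool_pos: [0.4483, 0.3293, 0.0374]
eef_rot: [0.988, 0.149, -0.028, 0.006]
contact_force: [0.2, 0.1, -0.0]
opening: 0.752
finger_force: 0.0
```

carry_out --plan '[{"rot": [0, 0, 0], "xyz": [0, 0, -0.01], "grip": 60}, {"rot": [0, 0, 0], "xyz": [0, 0, -0.03], "grip": 60}, {"rot": [0, 0, 0], "xyz": [0, 0, -0.06], "grip": 60}, {"rot": [0, 0, 0], "xyz": [0, 0, -0.09], "grip": 60}, {"rot": [0, 0, 0], "xyz": [0, 0.03, -0.11], "grip": 60}, {"rot": [0, 0, 0], "xyz": [0, 0.06, -0.12], "grip": 60}, {"rot": [0, 0, 0], "xyz": [0, 0.09, -0.12], "grip": 60}, {"rot": [0, 0, 0], "xyz": [0, 0.12, -0.12], "grip": 60}]'

```text
clock: 11.92
tool_pos: [0.491, 0.2161, 0.1593]
eef_rot: [0.988, 0.149, -0.027, 0.005]
contact_force: [1.3, -0.3, -0.1]
opening: 0.768
finger_force: 0.0
```

carry_out --plan '[{"rot": [0, 0, 0], "xyz": [0, 0.03, 0], "grip": 60}, {"rot": [0, 0, 0], "xyz": [0, 0.06, 0], "grip": 60}, {"rot": [0, 0, 0], "xyz": [0, 0.09, 0], "grip": 60}, {"rot": [0, 0, 0], "xyz": [0, 0.12, 0], "grip": 60}, {"rot": [0, 0, 0], "xyz": [0, 0.12, 0], "grip": 60}, {"rot": [0, 0, 0], "xyz": [0, 0.12, 0], "grip": 60}]'

```text
clock: 12.42
tool_pos: [0.526, 0.0998, 0.1584]
eef_rot: [0.989, 0.146, -0.028, 0.006]
contact_force: [0.1, 0.4, -0.0]
opening: 0.76
finger_force: 0.0
```

Run:
```python
from h import *
a=cv2.cvtColor(r.snapshot("scene"),cv2.COLOR_RGB2BGR)
cv2.imwrite("pics/v3.png",cv2.resize(a[190:330,150:350],None,fx=4,fy=4,interpolation=cv2.INTER_CUBIC))
s=r.get_state();print(s['clock'],s['contact_force'],s['tool_pos'],s['finger_force'])
```

```text
12.4667 [-0.37933142 -0.05576069  0.42974693] [0.5255758  0.10208399 0.15842784] 0.0
```

View pics/v3.png

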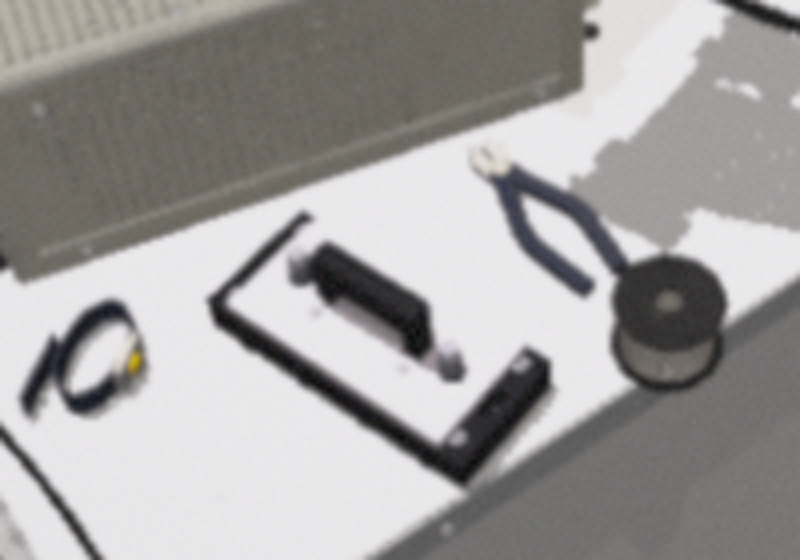

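Both studs stand through the plate, at (302,265) and (450,360), it lies flat, and the bystanders are unmoved. I'll back the tool away from the power supplies before handing in.

carry_out --plan '[{"rot": [0, 0, 0], "xyz": [-0.02, 0.01, -0.01], "grip": 60}, {"rot": [0, 0, 0], "xyz": [-0.045, 0.035, -0.02], "grip": 60}, {"rot": [0, 0, 0], "xyz": [-0.07, 0.06, -0.03], "grip": 60}, {"rot": [0, 0, 0], "xyz": [-0.07, 0.09, -0.03], "grip": 60}, {"rot": [0, 0, 0], "xyz": [-0.07, 0.11, -0.03], "grip": 60}, {"rot": [0, 0, 0], "xyz": [-0.07, 0.11, -0.03], "grip": 60}, {"rot": [0, 0, 0], "xyz": [-0.07, 0.11, -0.03], "grip": 60}, {"rot": [0, 0, 0], "xyz": [-0.07, 0.11, -0.03], "grip": 60}]'

```text
clock: 13.13
tool_pos: [0.4926, -0.0205, 0.1924]
eef_rot: [0.988, 0.15, -0.028, 0.005]
contact_force: [1.1, -0.4, 0.4]
opening: 0.763
finger_force: 0.0
```

Run:
```python
from h import *
s=r.get_state();print(s['contact_force'],s['tool_pos'],abs(s['qd']).max())
print(r.finish_job())
```

```text
[ 1.13468025 -0.39519007  0.3904166 ] [ 0.49256274 -0.02045162  0.19238739] 0.012855306354893571
the job is handed in; nothing more can be done
None
```

The cover plate is home on the stud block with both studs through its holes, guided down in the gripper and released; the arm is clear, the meter, spool and cutter were not disturbed, and the job is handed in (no verdict was returned).

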